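# Fit the stay peg and hold the chest lid at 60 degrees

### The job

We are fitting a lid stay to this little plywood chest: with the lid still shut, take the brass stay peg out of its pocket in the blue tray, push it fully home in the hole of the dark block on the chest's side and let go of it. Then lift the lid by its steel pull bar to 60 degrees from shut (within 6 degrees) and finish while still holding it there by the bar, steady, so that a colleague can screw the stay on; it falls shut if let go, so never let it drop, and leave the other fittings, the glue bottle and the screwdriver where they are.

Things in the scene. Friction and masses are not known exactly. Their poses are not given: they have to be found in the camera images.
- chest: Fixed plywood chest, 180 (x) x 240 (y) x 90 mm high without the lid. Origin: centre of its underside; its z is up, its front faces its own -x, towards the robot. On its -y side stands a dark wooden block 70 x 70 x 60 mm high with the stay hole in its top; the lid is hinged along the far (+x) top edge.
- stay_hole (a point): Centre of the mouth of the round hole in the top of the dark block, 60 mm above the bench: hole 14.5 mm in diameter, 30 mm deep, 40 mm from the chest's side wall. Axes as the chest's.
- lid (a joint): Angle of the lid about its hinge, rad: 0 shut, grows as the front edge rises, stop at 1.75. The lid is 180 x 240 x 8 mm, about 0.3 to 0.65 kg, hinge almost free: it falls shut unless held. 60 degrees is 1.047.
- lid_hinge (a point): Point on the hinge line at its middle: 90 mm to chest +x from the chest's centre, 90.5 mm above the bench. The hinge line runs along the chest's y. Its axes turn with the lid and equal the chest's when the lid is shut.
- pull_bar (a point): Middle of the lid's steel pull bar: round, 12 mm thick, 120 mm long, parallel to the hinge line, an arm at each end. Fixed to the lid 215 mm in front of the hinge line (lid -x) and 38 mm above it (lid +z): 35 mm ahead of the lid's front edge, 30 mm above its top face. Being round it can turn between the finger pads, so the gripper may keep pointing down as the lid rises.
- tray: Fixed blue pocket tray, 70 (x) x 160 (y) x 20 mm high, with three round pockets 16 mm wide and 14 mm deep (floor 6 mm above the bench) in a row along its y, at y = -50, 0 and +50 mm. Origin: centre of its underside. The three fittings stand in the pockets in any order.
- peg: Loose brass stay peg, 60 g, 51 mm tall, standing upright. Origin: centre of its foot, z up. Shank 12 mm in diameter with a chamfered foot up to 24 mm; collar 20 mm in diameter from 24 to 29 mm, which rests on the block when the peg is fully home; grip post 14 mm in diameter from 29 mm to the top.
- rubber_foot: Black rubber foot with a 24 mm round head, 25 mm tall, in another pocket; leave it there.
- wood_button: Pale wooden button with a 22 mm round head, 23 mm tall, in another pocket; leave it there.
- glue: White glue bottle with a red cap, 60 mm wide and 150 mm tall, standing to the left of the chest; leave it. Origin: centre of its underside.
- screwdriver: Screwdriver with a green handle lying on the bench in front of the chest, to its left; leave it.
Things that resemble listed ones, but are neither listed nor needed, are in the scene too. Of the things that look like the peg, the smaller one is meant.

How it is judged:
On the way:
1. the peg stands fully home in the block's hole, let go, with the lid still shut (horizontal distance between peg and stay_hole below 0.006 m and z of peg in the frame of stay_hole below -0.02 m and angle between peg's own z axis and vertical below 0.12 rad and contact force between the fingers and peg below 0.1 N and value of joint lid below 0.1 rad), for 0.2 s.
At the end, for the whole second after the job is handed in: The lid is held still (under 0.1 rad/s) between 54 and 66 degrees from shut by the fingers at its pull bar (TCP within 75 mm of the bar's middle, more than 0.5 N), with no loose thing propping it; the peg stands upright in the hole within 6 mm of its centre and within 4 mm of fully home (value of joint lid between 0.942 and 1.152 rad and velocity of joint lid between -0.1 and 0.1 rad/s and contact force between the fingers and lid above 0.5 N and distance between the grasp point and pull_bar below 0.075 m and contact force between lid and glue below 0.05 N and contact force between lid and screwdriver below 0.05 N and contact force between lid and peg below 0.05 N and horizontal distance between peg and stay_hole below 0.006 m and z of peg in the frame of stay_hole below -0.02 m and angle between peg's own z axis and vertical below 0.12 rad); the arm keeps its last pose, push and grip.
It fails at once if the lid drops (closing faster than 2.5 rad/s) (velocity of joint lid below -2.5 rad/s).
It fails at once if another fitting is moved by more than 20 mm (distance of any of rubber_foot, wood_button from where it was at the start of the episode above 0.02 m).
It fails at once if the glue bottle or the screwdriver is moved by more than 30 mm (distance of any of glue, screwdriver from where it was at the start of the episode above 0.03 m).
It also fails if it takes over 54 s, if anything falls off the work surface, if the arm or the gripper's body presses on something with over 40 N, if the wrist force passes 120 N, or if a joint passes its speed limit or range.

### The arm

A 6-joint arm with a two-finger parallel gripper is mounted at the origin on the work surface. World frame = base frame: x ahead of the robot, y to its left, z up, the work surface at z = 0. Lengths are in m, angles in rad, forces in N, time in s.
With the tool pointing down it reaches from about 0.275 to 0.725 m from the base axis. Payload 15.9 kg.
Tool frame: the origin (TCP) lies between the finger pads, 19 mm behind the fingertips; this is the grasp point; z points along the fingers, y is the line along which they close (so a half turn about z gives the same grasp; the last joint's range is limited). The gripper opens to 85 mm and grips with 20 to 120 N. Pads are 22 mm wide; open, the fingers measure 114 mm over their backs; the gripper's body (76 mm by 85 mm) begins 54 mm behind the grasp point. The pads swing forward as they close: fully open they stand 13 mm farther back than shut.
Start: joints at [1.332, 0.213, -0.034, 1.323, 0, 1.571], TCP at [0.118, 0.486, 0.25] pointing down, gripper open.
Joint ranges: [-2.98, 2.98], [-0.74, 1.72], [-1.14, 1.35], [-2.1, 2.04], [-1.57, 1.44], [-3.14, 3.14]. Speed limits (rad/s): [1.89, 1.89, 2.39, 2.57, 3.14, 3.14].

### API

Orientations are given as a unit quaternion [x, y, z, w].
In Python, from rig import readout, eyes, close_job gives the robot as it stands. The module is installed in compiled form; this text tells all that it offers.
- The arm moves only by the tool play_rows, never from a script. Its argument "series" is a list of rows, each a list of 6 numbers: the shift along the tool's x, y, z in units of 25 mm (1.0 is 25 mm), then the turn, a rotation vector about the tool's x, y, z in units of 5 degrees (1.0 is 5 degrees). A call has 1 to 10 rows; each row shifts and turns the commanded pose from where the row before left it, along the tool's axes as they then stand; what a row does not reach is not made up. A row lasts 1/12 s, in which the tool goes at most 41.7 mm and 7.16 degrees, less where a joint would pass 70% of its speed; a pose out of reach is approached as far as the arm can. A call is refused whole if a number of a shift passes 1 or a number of a turn 1, either way. A call with a gripper value outside its range is refused whole. "fingers" is the opening, from 0 (shut) to 1 (fully open), set as the call begins (left out, the last holds). The fingers move at their own pace and stop on an object; "grip_force" is the grip in N (left out, the last holds). Time passes only in rows, so rows that do not move let the fingers close. It gives the time, the measured TCP pose, the force, the opening and the grip force at its end, in the units of the state.
- readout.observe(): the state, without advancing time (a new reading comes with each control period).
- eyes.read_camera(name): name is "side" or "top" or "wrist"; returns the picture (384x512x3 uint8, red, green, blue); there is no depth.
- eyes.camera_info(name): a dict with "fx", "fy", "cx", "cy" (pixels), "extrinsics" (4x4, takes a point from world to camera coordinates). Camera axes: x right, y down, z forward; pixel columns grow to the right and rows downward; lengths in m; the calibration is good to about 2 mm. The wrist camera is an equidistant fisheye: a pixel r from the principal point sees the ray r / f radians off the axis. A picture is of the moment at which its call begins: read the wrist's pose just before it. camera_info takes no time and is no camera call; for the wrist camera it gives the pose at the moment of the call.
- close_job(): hands the job in; it is judged then, once.
Trained networks look in the newest picture that a camera, given by its name, has taken for a name from the list of things; names that differ only in an ending like _2 or _b are one class to them, and where a whole thing is asked for, a point or a joint stands for the part that bears it (a point fixed in the world has none). Each returns a list of dicts, best first, with "score" (0 to 1); they miss things now and then, are a little off and sometimes report something else, mostly with a low value. They report only what shows in the picture. A call takes as long as a camera call. They do not tell look-alikes from the thing itself.
- eyes.search_frame(camera, thing): "xy" ([column, row] in pixels, amid what is visible of it).
The state is a dict: "time_s": time; "joints": joint angles; "dq": joint speeds; "tau": joint torques, N m; "tool_pos": TCP position; "tool_rot": TCP orientation; "wrist_force": force on the tool from outside, world axes, zero at the start; "moment": the same for the moment, N m; "opening": finger opening in m; "grasp_force": force on a finger pad.
Only numpy, scipy, OpenCV 4.12 (cv2) and the standard library are available. Lean on these libraries where they do the work, as an engineer would, in place of code of your own. Each camera call takes 0.05 s, during which the arm holds its last target. There are 200 camera calls.

## Working session

There is one attempt and no reset: what is moved stays moved. The work goes in short steps, Python scripts to look and compute and a tool call to move; the robot and the scene stay as the last step left them, time stands still between calls to the robot, and variables do not carry over. Pictures are saved under pics/ and viewed, at most 12 in all, crops included, and the job is handed in when it is done.

Besides the shell and the picture viewer there is one more tool, called after "Call:" in YAML: its name, and indented under it one key for each argument. play_rows: Moves the arm, as the interface text tells. Its arguments: {"type":"object","properties":{"series":{"type":"array","items":{"type":"array","items":{"type":"number"}}},"fingers":{"type":"number"},"grip_force":{"type":"number"}},"required":["series"]}

```bash
mkdir -p pics; ls; cat > h.py <<'E'
import numpy as np, cv2
from rig import readout, eyes, close_job
def px2z(name,uv,z,info=None):
    i=info or eyes.camera_info(name);E=np.array(i["extrinsics"])
    d=np.array([(uv[0]-i["cx"])/i["fx"],(uv[1]-i["cy"])/i["fy"],1.])
    if name=="wrist":
        r=np.hypot(*d[:2]);d=np.array([*(d[:2]/max(r,1e-9)*np.sin(r)),np.cos(r)])
    R=E[:3,:3];c=-R.T@E[:3,3];d=R.T@d
    return c+d*(z-c[2])/d[2]
def proj(name,p,info=None):
    i=info or eyes.camera_info(name);E=np.array(i["extrinsics"])
    q=E[:3,:3]@np.asarray(p,float)+E[:3,3]
    if name=="wrist":
        r=np.hypot(q[0],q[1]);t=np.arctan2(r,q[2]);q=np.array([q[0]/r*t,q[1]/r*t,1])
    return np.array([i["fx"]*q[0]/q[2]+i["cx"],i["fy"]*q[1]/q[2]+i["cy"]])
def snap(name,fn=None):
    im=eyes.read_camera(name)
    if fn: cv2.imwrite("pics/"+fn,im[:,:,::-1])
    return im
E
python3 - <<'E'
from h import *
a=snap("top","top.png");b=snap("side","side.png")
for c in("top","side"):
  i=eyes.camera_info(c);E=np.array(i["extrinsics"]);print(c,i["fx"],(-E[:3,:3].T@E[:3,3]).round(3),E[2,:3].round(2))
  for t in("peg","rubber_foot","wood_button","tray","chest","pull_bar","glue","screwdriver","stay_hole"):
    try: print(t,[(np.round(d["xy"],1).tolist(),round(d["score"],2)) for d in eyes.search_frame(c,t)])
    except Exception as e: print(t,e)
print(readout.observe())
E
```

```text
pics
top 359.61493536069395 [0.465 0.033 1.073] [ 0.08  0.03 -1.  ]
peg []
rubber_foot [([369.5, 201.6], 0.4)]
wood_button []
tray [([362.9, 197.9], 0.65)]
chest [([253.1, 186.3], 0.92), ([130.3, 202.1], 0.17)]
pull_bar [([385.8, 203.7], 0.66), ([251.2, 188.3], 0.56)]
glue [([133.2, 203.2], 0.9)]
screwdriver [([195.4, 245.8], 0.92)]
stay_hole [([253.3, 189.4], 0.96)]
side 364.5609404521253 [ 0.327 -0.653  0.668] [ 0.22  0.75 -0.62]
peg [([365.5, 304.5], 0.82)]
rubber_foot [([307.5, 325.8], 0.62), ([300.9, 314.7], 0.61), ([216.3, 135.0], 0.39)]
wood_button []
tray [([307.1, 326.2], 0.67)]
chest [([268.7, 203.9], 0.74), ([264.4, 187.0], 0.49)]
pull_bar [([268.0, 189.8], 0.96)]
glue [([217.5, 134.4], 0.9)]
screwdriver [([193.9, 191.7], 0.49)]
stay_hole [([272.9, 203.9], 0.58)]
{'time_s': 1.0, 'joints': array([ 1.33199198e+00,  2.12863281e-01, -3.44469272e-02,  1.32350361e+00,
       -3.88934211e-07,  1.57082534e+00]), 'dq': array([-0.00187822, -0.00023905, -0.00026559, -0.00017086,  0.00192138,
        0.0003762 ]), 'tau': array([ 1.57938292e-03, -6.85969448e+01,  4.87336850e+01,  1.16551106e-03,
        1.41996384e-04, -1.31582382e-06]), 'tool_pos': array([0.11826158, 0.48577349, 0.25000555]), 'tool_rot': array([ 1.19133057e-01,  9.92878298e-01, -8.70879549e-06, -8.48829674e-07]), 'wrist_force': array([-0.39076848,  0.66085556,  0.37003705]), 'moment': array([-0.02091144, -0.07713184,  0.03163503]), 'grasp_force': 0.0, 'opening': 0.08541352228617473}
```

View pics/top.png

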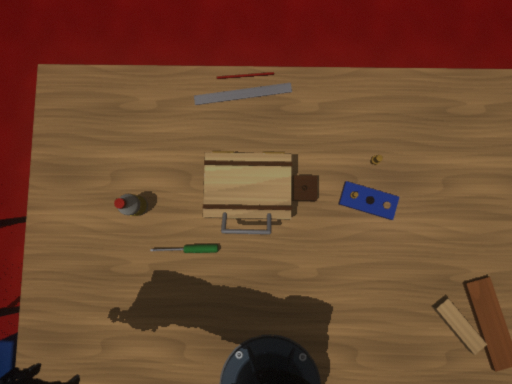

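View pics/side.png

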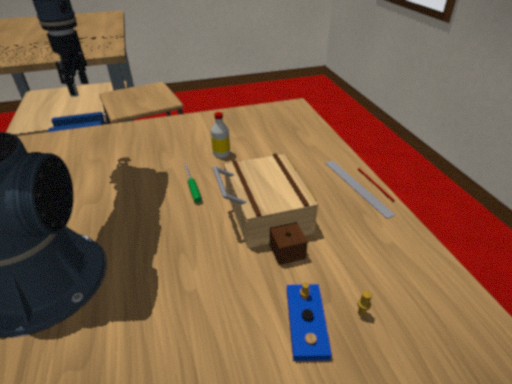

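The side view shows two brass pegs, one in the tray pocket at (305,290) and one on the bench at (365,303). In the top view they are at (355,196) and (376,160). The black foot is at top (370,200), the button at (387,205), the block hole at (305,187) and the bar at (247,232). The description points to the one in the pocket, so I'll check it in a crop.

```bash
python3 - <<'E'
from h import *
a=cv2.imread("pics/top.png");b=cv2.imread("pics/side.png")
c1=cv2.resize(a[140:240,195:405],None,fx=3.6,fy=3.6,interpolation=cv2.INTER_CUBIC)
c2=cv2.resize(b[260:365,270:390],None,fx=2.2,fy=2.2,interpolation=cv2.INTER_CUBIC)
im=np.zeros((600,760,3),np.uint8);im[:c1.shape[0],:c1.shape[1]]=c1[:, :760];im[362:362+c2.shape[0],:c2.shape[1]]=c2
cv2.imwrite("pics/crop.png",im)
E
```

```text
(no output)
```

View pics/crop.png

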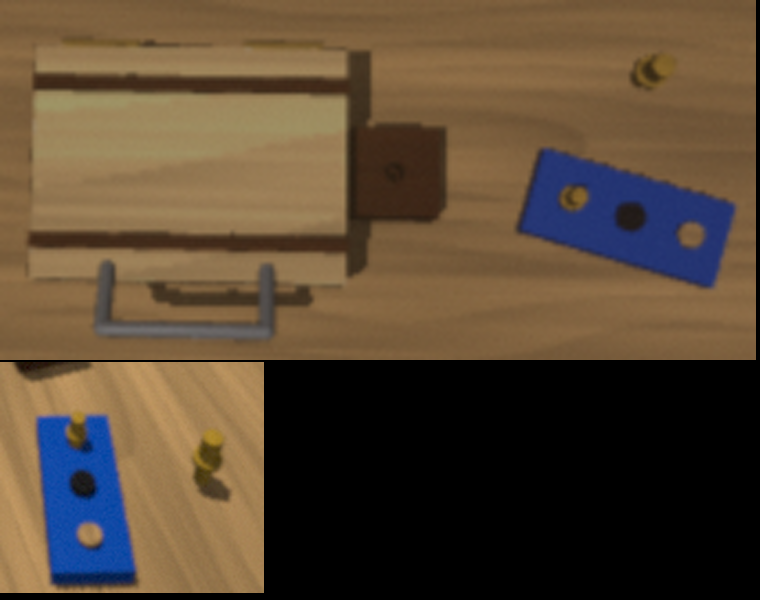

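The crop confirms it: the pocket peg at crop (574,197) is smaller than the bench one at (652,70). The hole is at (394,172), and the bar runs from (102,330) to (267,332). Next I turn these into world positions.

```bash
python3 - <<'E'
from h import *
f=lambda x,y,z:px2z("top",(195+(x+.5)/3.6-.5,140+(y+.5)/3.6-.5),z)
T=[f(*p,.02) for p in((543,150),(735,205),(712,288),(518,232))]
print("tray",np.round(T,3)[:,:2].tolist(),np.mean(T,0).round(4),[np.linalg.norm(T[i]-T[(i+1)%4]).round(3) for i in range(4)])
y=T[0]-T[1]+T[3]-T[2];print("tray yaw deg",np.degrees(np.arctan2(-y[0],y[1])), "pocket",np.mean(T,0)+.05*y/np.linalg.norm(y))
print("collar",f(574,197,.034),"post top",f(577,194,.057))
print("hole",f(394,172,.06),"block",[f(*p,.06).round(3) for p in((352,125),(445,125),(437,219),(352,219))])
L=[f(*p,.0985).round(4) for p in((34,47),(347,50),(347,284),(30,277))]
print("lid",L,np.mean(L,0))
print("bar",f(102,330,.1285),f(267,332,.1285))
print("button",f(692,235,.03),"bigpeg",f(660,65,.05))
for n,uv in(("bigpeg",(365,303)),):print(px2z("side",uv,.03))
print("glue",px2z("top",(120,203),.15),"sd",px2z("top",(219,248),.01))
E
```

```text
tray [[0.591, -0.21], [0.549, -0.364], [0.482, -0.345], [0.524, -0.19]] [ 0.5367 -0.2771  0.02  ] [np.float64(0.159), np.float64(0.07), np.float64(0.16), np.float64(0.07)]
tray yaw deg -15.110370380913439 pocket [ 0.54973462 -0.22878173  0.02      ]
collar [ 0.55212905 -0.23129236  0.034     ] post top [ 0.55260898 -0.22777376  0.057     ]
hole [ 0.56673624 -0.08479021  0.06      ] block [array([ 0.603, -0.051,  0.06 ]), array([ 0.605, -0.124,  0.06 ]), array([ 0.531, -0.119,  0.06 ]), array([ 0.529, -0.052,  0.06 ])]
lid [array([0.6535, 0.1952, 0.0985]), array([ 0.6553, -0.0437,  0.0985]), array([ 0.4779, -0.0462,  0.0985]), array([0.4779, 0.1923, 0.0985])] [0.56615 0.0744  0.0985 ]
bar [0.44018868 0.13353539 0.1285    ] [0.44154301 0.01362068 0.1285    ]
button [ 0.52394938 -0.32575228  0.03      ] bigpeg [ 0.65705056 -0.2948794   0.05      ]
[ 0.65922987 -0.28857799  0.03      ]
glue [0.5075801  0.40136161 0.15      ] sd [0.38800347 0.15643941 0.01      ]
```

Call:
play_rows:
  series:
    - [-1, 0, 0, 0, 0, 1]
    - [-1, 0, 0, 0, 0, 1]
    - [-1, 0, 0, 0, 0, 1]
    - [-1, 0, 0, 0, 0, 1]
    - [-1, 0, 0, 0, 0, 1]
    - [-1, 0, 0, 0, 0, 1]
    - [-1, 0, 0, 0, 0, 1]
    - [-1, 0, 0, 0, 0, 1]
  fingers: 1

```text
time_s: 1.67
tool_pos: [0.2869, 0.3836, 0.25]
tool_rot: [0.453, 0.891, 0.0, 0.0]
wrist_force: [-0.3, 0.5, 0.1]
opening: 0.0851
grasp_force: 0.0
```

Call:
play_rows:
  series:
    - [-1, 0, 0, 0, 0, 1]
    - [-1, 0, 0, 0, 0, 1]
    - [-1, 0, 0, 0, 0, 1]
    - [-1, 0, 0, 0, 0, 1]
    - [-1, 0, 0, 0, 0, 1]
    - [-1, 0, 0, 0, 0, 1]
    - [-1, 0, 0, 0, 0, 1]
    - [0, 0, 0, 0, 0, 0.3]
    - [0, 0, 0, 0, 0, 0]

```text
time_s: 2.42
tool_pos: [0.3488, 0.2228, 0.2503]
tool_rot: [0.709, 0.705, 0.0, 0.0]
wrist_force: [0.4, -0.2, -0.5]
opening: 0.0852
grasp_force: 0.0
```

Call:
play_rows:
  series:
    - [-1, 0.45, 0, 0, 0, 0]
    - [-1, 0.45, 0, 0, 0, 0]
    - [-1, 0.45, 0, 0, 0, 0]
    - [-1, 0.45, 0, 0, 0, 0]
    - [-1, 0.45, 0, 0, 0, 0]
    - [-1, 0.45, 0, 0, 0, 0]
    - [-1, 0.45, 0, 0, 0, 0]
    - [-1, 0.45, 0, 0, 0, 0]
    - [-1, 0.45, 0, 0, 0, 0]

```text
time_s: 3.17
tool_pos: [0.4498, -0.0023, 0.25]
tool_rot: [0.707, 0.707, 0.0, 0.0]
wrist_force: [0.8, 1.4, 0.5]
opening: 0.0856
grasp_force: 0.0
```

Call:
play_rows:
  series:
    - [-1, 0.45, 0, 0, 0, 0]
    - [-1, 0.45, 0, 0, 0, 0]
    - [-1, 0.45, 0.5, 0, 0, 0]
    - [-1, 0.45, 0.5, 0, 0, 0]
    - [-1, 0.45, 0.5, 0, 0, 0]
    - [-1, 0.45, 0.5, 0, 0, 0]
    - [-1, 0.45, 0.5, 0, 0, 0]
    - [-1, 0.45, 0.5, 0, 0, 0]
    - [-1, 0.4, 0.5, 0, 0, 0]
    - [0, 0, 0, 0, 0, 0]

```text
time_s: 4.0
tool_pos: [0.549, -0.2296, 0.1593]
tool_rot: [0.708, 0.706, -0.001, -0.001]
wrist_force: [0.8, -1.0, -0.7]
opening: 0.0855
grasp_force: 0.0
```

```bash
python3 - <<'E'
from h import *
s=readout.observe();print(s["tool_pos"],s["tool_rot"],s["wrist_force"])
i=eyes.camera_info("wrist");a=snap("wrist","w1.png")
E=np.array(i["extrinsics"]);print(i["fx"],i["cx"],i["cy"],(-E[:3,:3].T@E[:3,3]).round(4))
for t in("peg","rubber_foot","wood_button","tray"):print(t,[(np.round(d["xy"],1).tolist(),round(d["score"],2)) for d in eyes.search_frame("wrist",t)])
for p in((.55,-.229,.057),(.55,-.229,.035),(.552,-.229,.057)):print(proj("wrist",p,i))
E
```

```text
[ 0.54903426 -0.22960153  0.15925018] [ 0.70831099  0.70589923 -0.00081186 -0.00108041] [ 0.79080686 -1.01321806 -0.71326192]
297.3186396354542 251.25364518744425 189.6437663996001 [ 0.5494 -0.1546  0.2844]
peg [([363.6, 246.8], 0.89), ([261.0, 189.3], 0.67)]
rubber_foot [([243.5, 233.2], 0.67)]
wood_button [([231.0, 274.9], 0.62)]
tray []
[253.0165994  195.54919418]
[252.93622284 187.73466253]
[255.50249619 195.54152381]
```

View pics/w1.png

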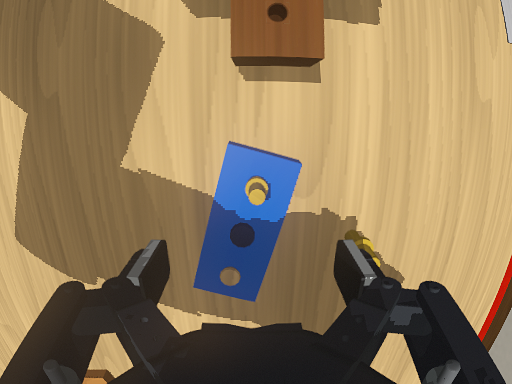

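The peg's post top is at about (258,197) and its collar at (257,186). The black foot is at (243,234), the button at (230,276) and the block hole at (277,12). The bench peg, behind the right finger, is well outside the finger path.

```bash
python3 - <<'E'
from h import *
i=eyes.camera_info("wrist")
for n,uv,z in(("top",(258,197.5),.057),("collar",(257,187),.033),("foot",(242.5,235),.03),("btn",(230.5,276.5),.029),("hole",(277.5,12),.06)):print(n,px2z("wrist",uv,z,i).round(4))
a=cv2.imread("pics/w1.png")[170:220,235:285]
for y in range(12,42,2):print(y+170,[int(v) for v in (a[y,10:36:2].astype(int)@[-1,.5,.5])])
E
```

```text
top [ 0.5541 -0.2283  0.057 ]
collar [ 0.5538 -0.2264  0.033 ]
foot [ 0.5401 -0.2754  0.03  ]
btn [ 0.5269 -0.3241  0.029 ]
hole [ 0.5688 -0.0798  0.06  ]
182 [-121, 52, 113, 112, 98, 83, 61, 102, 113, 113, 77, -97, -121]
184 [-105, 118, 112, 79, 42, 45, 42, 34, 53, 117, 117, 2, -62]
186 [-31, 116, 90, 39, 45, 43, 41, 37, 28, 55, 113, 84, -67]
188 [14, 114, 53, 41, 45, 39, 34, 32, 30, 24, 82, 101, -70]
190 [19, 109, 33, 50, 112, 115, 115, 112, 96, 16, 51, 41, -70]
192 [-50, 119, 35, 114, 112, 110, 110, 111, 113, 89, 38, 2, -67]
194 [-125, 124, 83, 114, 110, 110, 109, 107, 109, 112, 23, -70, -66]
196 [-123, -95, 118, 112, 112, 106, 106, 108, 107, 108, 46, -72, -68]
198 [-122, -130, 129, 112, 111, 111, 110, 107, 105, 111, 1, -70, -123]
200 [-120, -124, 8, 113, 110, 110, 109, 111, 109, 112, -134, -122, -123]
202 [-120, -122, -124, 69, 111, 110, 111, 110, 119, -50, -126, -122, -121]
204 [-122, -122, -124, -126, -43, 71, 125, -1, -101, -128, -122, -122, -121]
206 [-124, -122, -124, -124, -126, -128, -123, -127, -124, -124, -122, -121, -122]
208 [-122, -121, -122, -123, -122, -123, -123, -125, -124, -122, -122, -122, -123]
210 [-122, -124, -124, -125, -125, -124, -125, -125, -123, -123, -124, -123, -123]
```

Call:
play_rows:
  series:
    - [0, 0.12, 0.8, 0, 0, 0]
    - [0, 0, 0.8, 0, 0, 0]
    - [0, 0, 0.8, 0, 0, 0]
    - [0, 0, 0.7, 0, 0, 0]
    - [0, 0, 0.5, 0, 0, 0]
    - [0, 0, 0.5, 0, 0, 0]
    - [0, 0, 0, 0, 0, 0]
    - [0, 0, 0, 0, 0, 0]
  fingers: 0.5

```text
time_s: 4.92
tool_pos: [0.5514, -0.2261, 0.0605]
tool_rot: [0.708, 0.706, -0.0, -0.0]
wrist_force: [0.3, -0.7, 0.3]
opening: 0.0428
grasp_force: 0.0
```

Call:
play_rows:
  series:
    - [0, 0, 0, 0, 0, 0]
    - [0, 0, 0, 0, 0, 0]
    - [0, 0, 0, 0, 0, 0]
    - [0, 0, 0, 0, 0, 0]
    - [0, 0, 0, 0, 0, 0]
    - [0, 0, 0, 0, 0, 0]
    - [0, 0, 0, 0, 0, 0]
    - [0, 0, 0, 0, 0, 0]
  fingers: 0
  grip_force: 40

```text
time_s: 5.58
tool_pos: [0.5521, -0.2272, 0.0612]
tool_rot: [0.708, 0.706, 0.0, 0.001]
wrist_force: [-0.3, -0.1, 7.0]
opening: 0.0122
grasp_force: 39.0
```

Call:
play_rows:
  series:
    - [0, 0, -0.3, 0, 0, 0]
    - [0, 0, -0.5, 0, 0, 0]
    - [0, 0, -0.8, 0, 0, 0]
    - [0, 0, -0.8, 0, 0, 0]
    - [0, 0, -0.8, 0, 0, 0]
    - [0, 0, -0.8, 0, 0, 0]
    - [0, 0, 0, 0, 0, 0]
    - [0, 0, 0, 0, 0, 0]

```text
time_s: 6.25
tool_pos: [0.5521, -0.2272, 0.1616]
tool_rot: [0.708, 0.706, 0.001, 0.001]
wrist_force: [0.4, -0.3, -1.6]
opening: 0.0121
grasp_force: 39.0
```

```bash
python3 - <<'E'
from h import *
s=readout.observe();print(s["tool_pos"],s["tool_rot"],s["wrist_force"],s["opening"],s["grasp_force"])
i=eyes.camera_info("wrist");a=snap("wrist");b=snap("side")
im=np.zeros((384,800,3),np.uint8);im[:,:512]=a
pu=proj("side",s["tool_pos"]).round().astype(int);print(pu)
c=b[pu[1]-24:pu[1]+40,pu[0]-24:pu[0]+24];c=cv2.resize(c,(288,384),interpolation=cv2.INTER_CUBIC);im[:,512:]=c
cv2.imwrite("pics/g.png",im[:,:,::-1])
print([(d["xy"],d["score"]) for d in eyes.search_frame("wrist","peg")])
p=s["tool_pos"]
for dz in(.0,-.02,-.055):print(proj("wrist",p+[0,0,dz],i))
E
```

```text
[ 0.55211871 -0.22716767  0.16159113] [7.08235673e-01 7.05974896e-01 5.15380371e-04 1.18838357e-03] [ 0.39753744 -0.27892786 -1.6457502 ] 0.012050528965403979 39.01734173297882
[310 248]
[([355.6, 255.8], 0.64), ([253.0, 247.1], 0.63), ([275.2, 32.4], 0.47)]
[251.68624605 262.02781551]
[251.54255622 243.26016336]
[251.35495031 218.69291332]
```

View pics/g.png

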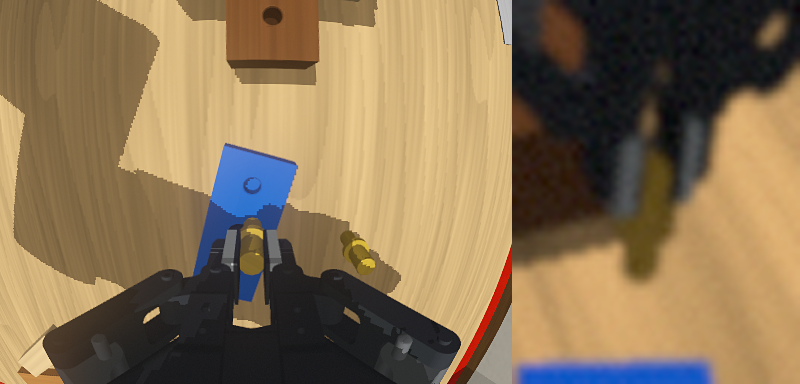

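The peg is held upright between the pads, with its post top at about (251,262) and foot at (252,220). The empty pocket shows at (252,185) and the block hole at (272,15). Next I move so the hole sits near the image centre and measure both there.

Call:
play_rows:
  series:
    - [0.6, 0.2, 0, 0, 0, 0]
    - [0.7, 0.2, 0, 0, 0, 0]
    - [0.7, 0.2, 0, 0, 0, 0]
    - [0.7, 0, 0, 0, 0, 0]
    - [0, 0, 0, 0, 0, 0]
    - [0, 0, 0, 0, 0, 0]
    - [0, 0, 0, 0, 0, 0]

```text
time_s: 6.98
tool_pos: [0.5664, -0.1597, 0.1595]
tool_rot: [0.708, 0.706, -0.0, -0.0]
wrist_force: [-0.3, -0.2, -1.3]
opening: 0.0118
grasp_force: 39.0
```

```bash
python3 - <<'E'
from h import *
s=readout.observe();p=s["tool_pos"];print(p,s["tool_rot"])
i=eyes.camera_info("wrist");a=snap("wrist")
h=proj("wrist",(.567,-.084,.06),i);print(h)
x,y=h.round().astype(int)-30
c1=cv2.resize(a[y:y+60,x:x+60],(400,400),interpolation=cv2.INTER_CUBIC)
c2=cv2.resize(a[210:290,212:292],(400,400),interpolation=cv2.INTER_CUBIC)
cv2.imwrite("pics/hole.png",np.hstack([c1,c2])[:,:,::-1]);print(x,y)
g=a[y:y+60,x:x+60].sum(2).astype(float);m=(g<0.55*np.median(g[15:45,15:45])).astype(np.uint8)
n,l,st,ce=cv2.connectedComponentsWithStats(m)
for k in range(1,n):
  if 30<st[k,4]<900:
    uv=ce[k]+[x,y];print(st[k],uv,px2z("wrist",uv,.06,i),"rel TCP",px2z("wrist",uv,.06,i)-p)
E
```

```text
[ 0.56635074 -0.15968301  0.15951855] [ 7.08208938e-01  7.06002769e-01 -2.88663209e-04 -3.26968035e-04]
[252.1147794  100.53564541]
222 71
```

View pics/hole.png

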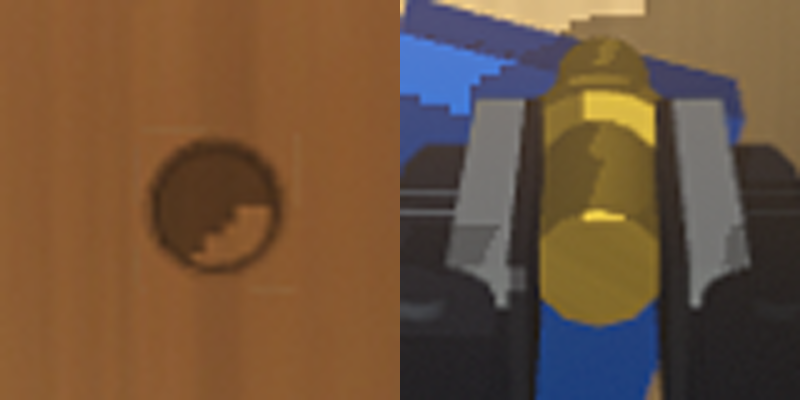

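The left crop shows the hole at about (254,101.3). The right crop shows the held post's top disc at about (251.9,263.5), 24 px wide.

```bash
python3 - <<'E'
from h import *
i=eyes.camera_info("wrist");p=readout.observe()["tool_pos"]
print("hole",px2z("wrist",(253.9,101.3),.06,i))
for dz in(-.008,-.004,0):
  q=px2z("wrist",(251.9,263.5),p[2]+dz,i);print(dz,"top-TCP",q-p,"width px",(proj("wrist",q+[.007,0,0],i)-proj("wrist",q-[.007,0,0],i))[0])
  o=q-[0,0,.022]
  for r in (.01,): print(" collar centre px",proj("wrist",o,i),"shank foot",proj("wrist",q-[0,0,.051],i))
E
```

```text
hole [ 0.56842409 -0.08485598  0.06      ]
-0.008 top-TCP [ 9.84056914e-05 -5.70320845e-03 -8.00000000e-03] width px 27.003635977958652
 collar centre px [251.84244558 244.08954194] shank foot [251.78244722 224.27657369]
-0.004 top-TCP [ 0.00010015 -0.00327826 -0.004     ] width px 27.839198726644156
 collar centre px [251.84084731 243.55630945] shank foot [251.77959495 223.34489255]
0 top-TCP [ 0.0001019  -0.00085332  0.        ] width px 28.72808053340634
 collar centre px [251.8391579  242.99299987] shank foot [251.7766018  222.36816323]
```

The held post measures about 12 mm, both by eye and by finger opening, though the listing says 14 mm. Before inserting it, I'll check this peg and the bench one against the listed size.

```bash
python3 - <<'E'
from h import *
b=cv2.imread("pics/side.png");t=cv2.imread("pics/top.png")
def up(im,c,h=18,s=11): 
  x,y=c;return cv2.resize(im[y-h:y+h,x-h:x+h],None,fx=s,fy=s,interpolation=cv2.INTER_NEAREST)
def dr(im,cam,c,base,h=18,s=11):
  x,y=c
  for z,r in((0,6),(24,10),(29,10),(51,7)):
    th=np.linspace(0,2*np.pi,40);pts=[(proj(cam,[base[0]+r/1e3*np.cos(a),base[1]+r/1e3*np.sin(a),base[2]+z/1e3])-[x-h-.5,y-h-.5])*s for a in th]
    cv2.polylines(im,[np.int32(pts)],True,(0,0,255) if z!=51 else (0,255,0),1)
  return im
A=dr(up(b,(305,291)),"side",(305,291),(.552,-.229,.006))
B=dr(up(b,(365,302)),"side",(365,302),(.659,-.292,0.))
cv2.imwrite("pics/cmp.png",np.hstack([A,B]))
E
```

```text
(no output)
```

View pics/cmp.png

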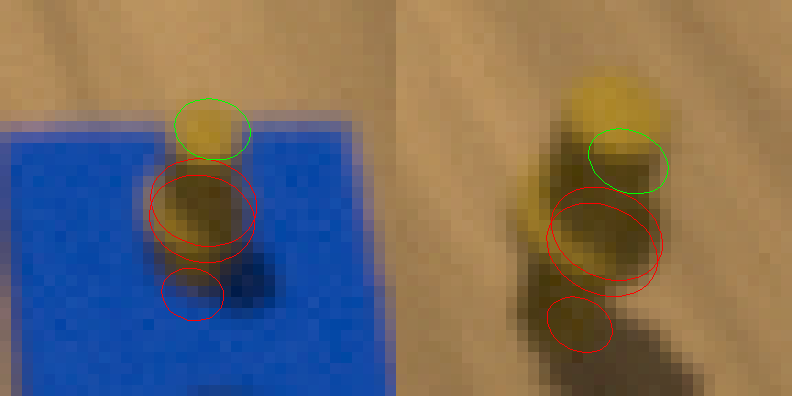

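```bash
python3 - <<'E'
from h import *
i=eyes.camera_info("wrist");p=readout.observe()["tool_pos"]
for oy in(-.001,-.0033,-.0055):
  for dz in (-.051,-.055,-.059): print(oy,dz,"foot +y edge row (chamfered r5/r6)",[round(proj("wrist",p+[0,oy+r,dz],i)[1],1) for r in(.005,.006)])
E
```

```text
-0.001 -0.051 foot +y edge row (chamfered r5/r6) [np.float64(215.4), np.float64(213.9)]
-0.001 -0.055 foot +y edge row (chamfered r5/r6) [np.float64(213.1), np.float64(211.7)]
-0.001 -0.059 foot +y edge row (chamfered r5/r6) [np.float64(210.9), np.float64(209.5)]
-0.0033 -0.051 foot +y edge row (chamfered r5/r6) [np.float64(218.7), np.float64(217.3)]
-0.0033 -0.055 foot +y edge row (chamfered r5/r6) [np.float64(216.4), np.float64(214.9)]
-0.0033 -0.059 foot +y edge row (chamfered r5/r6) [np.float64(214.1), np.float64(212.7)]
-0.0055 -0.051 foot +y edge row (chamfered r5/r6) [np.float64(221.9), np.float64(220.4)]
-0.0055 -0.055 foot +y edge row (chamfered r5/r6) [np.float64(219.5), np.float64(218.1)]
-0.0055 -0.059 foot +y edge row (chamfered r5/r6) [np.float64(217.2), np.float64(215.8)]
```

Call:
play_rows:
  series:
    - [0.7, 0.06, 0, 0, 0, 0]
    - [0.8, 0, 0, 0, 0, 0]
    - [0.8, 0, 0, 0, 0, 0]
    - [0.7, 0, 0, 0, 0, 0]
    - [0.15, 0, 0.3, 0, 0, 0]
    - [0, 0, 0.5, 0, 0, 0]
    - [0, 0, 0.5, 0, 0, 0]
    - [0, 0, 0.1, 0, 0, 0]
    - [0, 0, 0, 0, 0, 0]
    - [0, 0, 0, 0, 0, 0]

```text
time_s: 7.87
tool_pos: [0.5684, -0.0813, 0.1252]
tool_rot: [0.709, 0.706, -0.0, -0.0]
wrist_force: [-0.2, 0.6, -0.5]
opening: 0.0117
grasp_force: 39.0
```

```bash
python3 - <<'E'
from h import *
s=readout.observe();p=s["tool_pos"];print(p,s["tool_rot"],s["wrist_force"])
i=eyes.camera_info("wrist");a=snap("wrist")
print(proj("wrist",(.568,-.085,.06),i),"foot",proj("wrist",p+[0,-.004,-.055],i))
c=cv2.resize(a[180:280,182:322],None,fx=5.6,fy=5.6,interpolation=cv2.INTER_CUBIC);cv2.imwrite("pics/ov.png",c[:,:,::-1])
E
```

```text
[ 0.568395   -0.08133529  0.12517125] [ 7.08500222e-01  7.05710586e-01 -6.09057462e-05 -3.72250315e-05] [-0.21694373  0.61190494 -0.51423393]
[250.96237915 217.9936259 ] foot [251.55127505 224.33493246]
```

View pics/ov.png

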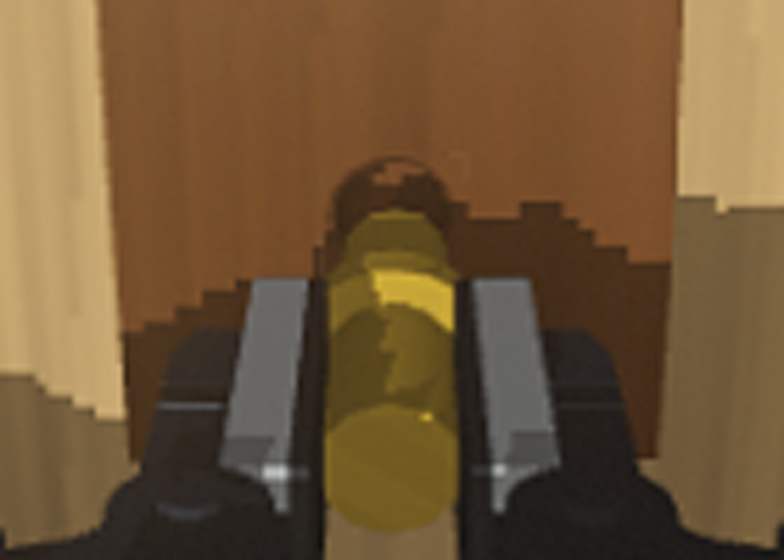

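Both match the predictions: the hole is at x≈252 with its +y edge at row 208, and the foot is at x≈252.5 with its +y edge at row 217.5. Going down gently.

Call:
play_rows:
  series:
    - [0, 0, 0.2, 0, 0, 0]
    - [0, 0, 0.2, 0, 0, 0]
    - [0, 0, 0.15, 0, 0, 0]
    - [0, 0, 0.1, 0, 0, 0]
    - [0, 0, 0.1, 0, 0, 0]
    - [0, 0, 0, 0, 0, 0]
    - [0, 0, 0, 0, 0, 0]

```text
time_s: 8.5
tool_pos: [0.5683, -0.0807, 0.1061]
tool_rot: [0.708, 0.706, -0.0, -0.0]
wrist_force: [-0.0, -0.9, -0.8]
opening: 0.012
grasp_force: 39.0
```

Call:
play_rows:
  series:
    - [0, 0, 0.15, 0, 0, 0]
    - [0, 0, 0.15, 0, 0, 0]
    - [0, 0, 0.1, 0, 0, 0]
    - [0, 0, 0.1, 0, 0, 0]
    - [0, 0, 0.1, 0, 0, 0]
    - [0, 0, 0, 0, 0, 0]
    - [0, 0, 0, 0, 0, 0]

```text
time_s: 9.08
tool_pos: [0.5685, -0.0807, 0.0913]
tool_rot: [0.708, 0.706, 0.0, 0.0]
wrist_force: [-1.0, -0.9, 1.3]
opening: 0.0119
grasp_force: 39.2
```

Home is close. I'll push a little further to seat the collar.

Call:
play_rows:
  series:
    - [0, 0, 0.08, 0, 0, 0]
    - [0, 0, 0.08, 0, 0, 0]
    - [0, 0, 0.08, 0, 0, 0]
    - [0, 0, 0, 0, 0, 0]
    - [0, 0, 0, 0, 0, 0]

```text
time_s: 9.5
tool_pos: [0.5701, -0.0809, 0.0878]
tool_rot: [0.708, 0.706, 0.001, 0.002]
wrist_force: [-5.1, 0.8, 32.6]
opening: 0.0119
grasp_force: 47.7
```

Call:
play_rows:
  series:
    - [0, 0, -0.12, 0, 0, 0]
    - [0, 0, 0, 0, 0, 0]
    - [0, 0, 0, 0, 0, 0]

```text
time_s: 9.75
tool_pos: [0.5685, -0.0807, 0.0882]
tool_rot: [0.708, 0.706, 0.0, 0.0]
wrist_force: [0.4, -1.2, 5.4]
opening: 0.0122
grasp_force: 44.9
```

Call:
play_rows:
  series:
    - [0, 0, 0, 0, 0, 0]
    - [0, 0, 0, 0, 0, 0]
    - [0, 0, 0, 0, 0, 0]
    - [0, 0, 0, 0, 0, 0]
    - [0, 0, 0, 0, 0, 0]
    - [0, 0, 0, 0, 0, 0]
  fingers: 0.6

```text
time_s: 10.25
tool_pos: [0.5683, -0.0807, 0.0882]
tool_rot: [0.708, 0.706, -0.0, -0.0]
wrist_force: [-0.5, 0.6, 0.4]
opening: 0.0512
grasp_force: 0.0
```

Call:
play_rows:
  series:
    - [0, 0, -0.3, 0, 0, 0]
    - [0, 0, -0.7, 0, 0, 0]
    - [0, 0, -1, 0, 0, 0]
    - [0, 0, -1, 0, 0, 0]
    - [0, 0, -1, 0, 0, 0]
    - [-0.5, 0, -0.5, 0, 0, 0]
    - [-0.8, 0, 0, 0, 0, 0]
    - [-0.8, 0, 0, 0, 0, 0]
    - [0, 0, 0, 0, 0, 0]
    - [0, 0, 0, 0, 0, 0]

```text
time_s: 11.08
tool_pos: [0.5682, -0.1338, 0.2012]
tool_rot: [0.709, 0.705, 0.0, 0.0]
wrist_force: [0.4, 0.5, 0.8]
opening: 0.051
grasp_force: 0.0
```

```bash
python3 - <<'E'
from h import *
s=readout.observe();p=s["tool_pos"];print(p,s["tool_rot"],s["wrist_force"])
i=eyes.camera_info("wrist");a=snap("wrist")
h=proj("wrist",(.568,-.085,.065),i);print(h);x,y=h.round().astype(int)
for r,z in((.01,.06),(.01,.065),(.007,.087)):
  pts=[proj("wrist",(.568+r*np.cos(t),-.085+r*np.sin(t),z),i)*4+1.5 for t in np.linspace(0,6.3,40)]
a=cv2.resize(a[y-50:y+50,x-60:x+60],None,fx=5,fy=5,interpolation=cv2.INTER_CUBIC)
b=a.copy()
for r,z in((.01,.06),(.01,.065),(.007,.087)):
  pts=[(proj("wrist",(.568+r*np.cos(t),-.085+r*np.sin(t),z),i)-[x-60.5,y-50.5])*5 for t in np.linspace(0,6.3,40)]
  cv2.polylines(b,[np.int32(pts)],False,(255,0,0),1)
cv2.imwrite("pics/home.png",b[:,:,::-1])
E
```

```text
[ 0.56815666 -0.13382883  0.20115679] [7.08752015e-01 7.05457699e-01 9.82174008e-05 7.96319834e-05] [0.42790201 0.485665   0.83299215]
[250.9408211  131.12422958]
```

View pics/home.png

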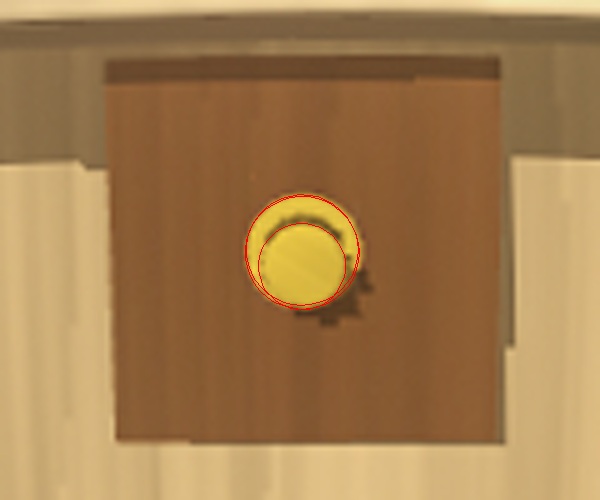

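The peg is fully home: the collar and post outlines match the model exactly at (.568,-.085). Now to the bar.

Call:
play_rows:
  series:
    - [0.8, -0.5, 0, 0, 0, 0]
    - [0.9, -0.55, 0, 0, 0, 0]
    - [0.9, -0.55, 0, 0, 0, 0]
    - [0.9, -0.55, 0, 0, 0, 0]
    - [0.9, -0.55, 0, 0, 0, 0]
    - [0.9, -0.55, 0, 0, 0, 0]
    - [0.9, -0.55, 0, 0, 0, 0]
    - [0.9, -0.55, 0, 0, 0, 0]
    - [0.9, -0.55, 0, 0, 0, 0]
    - [0.3, -0.13, 0, 0, 0, 0]

```text
time_s: 11.97
tool_pos: [0.4411, 0.0775, 0.2011]
tool_rot: [0.707, 0.707, 0.0, -0.0]
wrist_force: [0.1, -0.9, -0.3]
opening: 0.0514
grasp_force: 0.0
```

Call:
play_rows:
  series:
    - [0, 0, 0.3, 0, 0, 0]
    - [0, 0, 0.3, 0, 0, 0]
    - [0, 0, 0, 0, 0, 0]
    - [0, 0, 0, 0, 0, 0]

```text
time_s: 12.3
tool_pos: [0.4431, 0.0741, 0.1851]
tool_rot: [0.709, 0.706, -0.001, -0.0]
wrist_force: [-0.4, 0.3, -0.2]
opening: 0.0513
grasp_force: 0.0
```

```bash
python3 - <<'E'
from h import *
s=readout.observe();p=s["tool_pos"];print(p,s["tool_rot"])
i=eyes.camera_info("wrist");a=snap("wrist","bar.png")
for y in(.02,.0736,.127):print(proj("wrist",(.4425,y,.1285),i))
print([(d["xy"],d["score"]) for d in eyes.search_frame("wrist","pull_bar")])
E
```

```text
[0.44309198 0.07405204 0.18505365] [ 7.08504720e-01  7.05705764e-01 -5.68923347e-04 -3.35502234e-04]
[251.16734118 285.0687881 ]
[250.78555053 218.45552781]
[250.34895286 137.30186681]
[([383.8, 161.2], 0.98)]
```

View pics/bar.png

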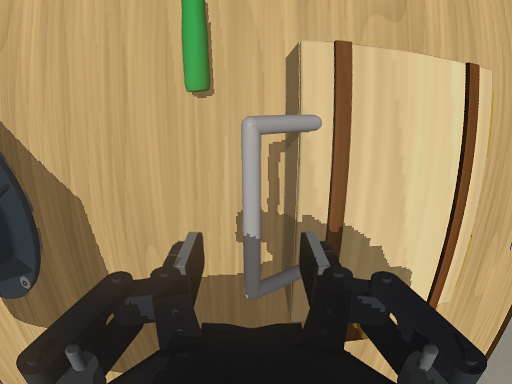

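The bar runs from (251,122) to (252,293) and lies centred between the open fingers. Descending and gripping.

Call:
play_rows:
  series:
    - [0, 0, 0.5, 0, 0, 0]
    - [0, 0, 0.5, 0, 0, 0]
    - [0, 0, 0.5, 0, 0, 0]
    - [0, 0, 0.5, 0, 0, 0]
    - [0, 0, 0.2, 0, 0, 0]
    - [0, 0, 0, 0, 0, 0]
    - [0, 0, 0, 0, 0, 0]

```text
time_s: 12.98
tool_pos: [0.4434, 0.0745, 0.1311]
tool_rot: [0.708, 0.706, -0.0, 0.0]
wrist_force: [-0.2, 0.7, -0.2]
opening: 0.0511
grasp_force: 0.0
```

Call:
play_rows:
  series:
    - [0, 0, 0, 0, 0, 0]
    - [0, 0, 0, 0, 0, 0]
    - [0, 0, 0, 0, 0, 0]
    - [0, 0, 0, 0, 0, 0]
    - [0, 0, 0, 0, 0, 0]
    - [0, 0, 0, 0, 0, 0]
    - [0, 0, 0, 0, 0, 0]
    - [0, 0, 0, 0, 0, 0]
  fingers: 0
  grip_force: 50

```text
time_s: 13.65
tool_pos: [0.4431, 0.0747, 0.1313]
tool_rot: [0.708, 0.706, 0.0, 0.0]
wrist_force: [-4.3, -1.3, 8.0]
opening: 0.0096
grasp_force: 48.7
```

```bash
python3 - <<'E'
from h import *
s=readout.observe();p=s["tool_pos"];print(p,s["tool_rot"],s["wrist_force"],s["opening"])
v=np.array([-.215,.038]);t=np.radians(np.arange(0,62,2.5))
q=np.c_[v[0]*np.cos(t)+v[1]*np.sin(t),-v[0]*np.sin(t)+v[1]*np.cos(t)]
d=np.diff(q,axis=0)/.025
print("tool y, tool z per 2.5deg row");print(np.c_[d[:,0],-d[:,1]].round(2).tolist());print((q[24]-q[0]).round(4))
E
```

```text
[0.4430935  0.07472056 0.13133404] [7.08207349e-01 7.06004480e-01 1.48024409e-04 6.65463706e-05] [-4.33492655 -1.25317894  8.0498212 ] 0.00959629782245674
tool y, tool z per 2.5deg row
[[0.07, -0.37], [0.09, -0.37], [0.11, -0.37], [0.12, -0.36], [0.14, -0.36], [0.15, -0.35], [0.17, -0.34], [0.18, -0.33], [0.2, -0.33], [0.21, -0.32], [0.23, -0.31], [0.24, -0.3], [0.25, -0.29], [0.26, -0.28], [0.28, -0.26], [0.29, -0.25], [0.3, -0.24], [0.31, -0.23], [0.32, -0.21], [0.33, -0.2], [0.33, -0.18], [0.34, -0.17], [0.35, -0.15], [0.36, -0.14]]
[0.1404 0.1672]
```

The opening reads about 2 mm low, as it did on the peg, so a 12 mm bar is gripped. Lifting along the arc.

Call:
play_rows:
  series:
    - [0, 0.07, -0.37, 0, 0, 0]
    - [0, 0.09, -0.37, 0, 0, 0]
    - [0, 0.11, -0.37, 0, 0, 0]
    - [0, 0.12, -0.36, 0, 0, 0]
    - [0, 0.14, -0.36, 0, 0, 0]
    - [0, 0.15, -0.35, 0, 0, 0]
    - [0, 0.17, -0.34, 0, 0, 0]
    - [0, 0.18, -0.33, 0, 0, 0]

```text
time_s: 14.32
tool_pos: [0.4682, 0.0748, 0.203]
tool_rot: [0.708, 0.706, -0.0, -0.001]
wrist_force: [-7.3, 3.4, -1.5]
opening: 0.0101
grasp_force: 48.7
```

Call:
play_rows:
  series:
    - [0, 0.2, -0.33, 0, 0, 0]
    - [0, 0.21, -0.32, 0, 0, 0]
    - [0, 0.23, -0.31, 0, 0, 0]
    - [0, 0.24, -0.3, 0, 0, 0]
    - [0, 0.25, -0.29, 0, 0, 0]
    - [0, 0.26, -0.28, 0, 0, 0]
    - [0, 0.28, -0.26, 0, 0, 0]
    - [0, 0.29, -0.25, 0, 0, 0]

```text
time_s: 14.98
tool_pos: [0.5166, 0.0748, 0.2623]
tool_rot: [0.708, 0.706, -0.0, -0.001]
wrist_force: [-20.1, 5.3, 20.6]
opening: 0.0102
grasp_force: 51.3
```

Call:
play_rows:
  series:
    - [0, 0.3, -0.24, 0, 0, 0]
    - [0, 0.31, -0.23, 0, 0, 0]
    - [0, 0.32, -0.21, 0, 0, 0]
    - [0, 0.33, -0.2, 0, 0, 0]
    - [0, 0.33, -0.18, 0, 0, 0]
    - [0, 0.34, -0.17, 0, 0, 0]
    - [0, 0.35, -0.15, 0, 0, 0]
    - [0, 0.36, -0.14, 0, 0, 0]

```text
time_s: 15.65
tool_pos: [0.5841, 0.075, 0.3]
tool_rot: [0.708, 0.706, 0.001, -0.0]
wrist_force: [-5.1, 7.6, 2.2]
opening: 0.01
grasp_force: 51.8
```

Call:
play_rows:
  series:
    - [0, 0, 0, 0, 0, 0]
    - [0, 0, 0, 0, 0, 0]
    - [0, 0, 0, 0, 0, 0]
    - [0, 0, 0, 0, 0, 0]
    - [0, 0, 0, 0, 0, 0]
    - [0, 0, 0, 0, 0, 0]

```text
time_s: 16.15
tool_pos: [0.5838, 0.075, 0.2998]
tool_rot: [0.708, 0.706, 0.001, -0.0]
wrist_force: [-3.1, 5.8, 5.0]
opening: 0.0101
grasp_force: 52.1
```

```bash
python3 - <<'E'
from h import *
s=readout.observe();p=s["tool_pos"];print(p,s["tool_rot"],s["wrist_force"],s["opening"],s["grasp_force"],abs(s["dq"]).max())
hx=.443+.215
for dz in(0,-.0028):
  a=np.arctan2(p[2]+dz-.0905,hx-p[0])-np.arctan2(.038,.215);print(np.degrees(a),np.hypot(p[2]+dz-.0905,hx-p[0]))
a=snap("side","final.png")
E
```

```text
[0.58380785 0.07502703 0.2998268 ] [ 7.07990929e-01  7.06220969e-01  8.27915443e-04 -3.20026797e-04] [-3.12172601  5.79217406  4.9856214 ] 0.01013521299742766 52.144383788108826 0.0022365057699142107
60.46085443359153 0.22208598400078508
60.216632032517744 0.21944884190126007
```

View pics/final.png

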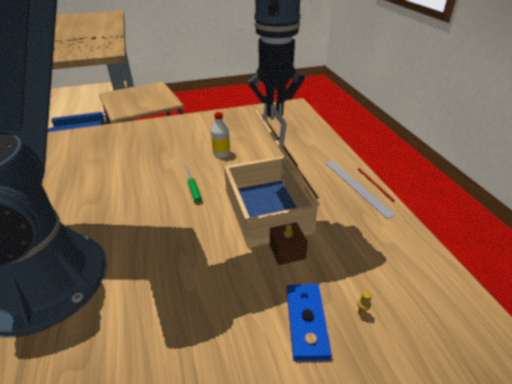

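The lid is open at about 60° and held by the bar at (280,120). The peg stands home in the block at (288,230), and the other things are where they were. Handing in.

```bash
python3 -c "
from rig import close_job
print(close_job())"
```

```text
the job is handed in; nothing more can be done
None
```

The peg is fully home in the block and released, the lid is held steady by its bar at about 60°, and the job is handed in; no verdict came back.

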